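# Shut the equipment case and pin its lock slide across the door

## Robot

A 6-joint arm with a two-finger parallel gripper is mounted at the origin on the work surface. World frame = base frame: x ahead of the robot, y to its left, z up, the work surface at z = 0. Lengths are in m, angles in rad, forces in N, time in s.
With the tool pointing down it reaches from about 0.35 to 0.975 m from the base axis. Payload 4.9 kg.
Tool frame: the origin (TCP) lies midway between the tips of the shut fingers; the grasp point (between the pads) lies 19 mm behind it; z points along the fingers, y is the direction in which the jaws open and shut (so a half turn about z gives the same grasp; the last joint's range is limited). The gripper opens to 85 mm and grips with 20 to 120 N. Pads are 22 mm wide; open, the fingers measure 114 mm over their backs; the gripper's body (76 mm by 85 mm) begins 54 mm behind the grasp point. The pads swing forward as they close: fully open they stand 13 mm farther back than shut.
Start: joints at [-1.265, 0.053, 1.613, -0, 1.476, -0.119], TCP at [0.258, -0.569, 0.231] pointing down, gripper open.
Joint ranges: [-3.01, 3.01], [-1.01, 2.22], [0.06, 2.58], [-1.02, 4.17], [0.09, 2.62], [-3.14, 3.14]. Speed limits (rad/s): [2.57, 2.57, 3.14, 3.14, 3.14, 3.14].

## Interface

Orientations are given as a unit quaternion [w, x, y, z].
In Python, from plant import state, grab_frame, camera_params, job_done, boxes_of gives the robot as it stands.
- The arm moves only by the tool step_arm, never from a script. Its argument "steps" is a list of rows, each a list of 4 numbers: the shift along the tool's x, y, z in mm, then the turn about the tool's z in degrees. A call has 1 to 8 rows; each row shifts and turns the pose as measured when the row begins, along the tool's axes as they then stand; what a row does not reach is not made up. A row lasts 1/10 s, in which the tool goes at most 50 mm and 8.59 degrees, less where a joint would pass 70% of its speed; a pose out of reach is approached as far as the arm can. A call is refused whole if a number of a shift passes 50 or a number of a turn 8.59, either way. A call with a gripper value outside its range is refused whole. "claw" is the opening in per cent of the stroke, from 0 (shut) to 100 (fully open), set as the call begins (left out, the last holds). The fingers move at their own pace and stop on an object; the grip force is fixed at half the most. Time passes only in rows, so rows that do not move let the fingers close. It gives the time, the measured TCP pose, the force and the opening at its end, in the units of the state.
- state(): the state, without advancing time (a new reading comes with each control period).
- grab_frame(name): name is "scene" or "side" or "wrist"; returns (picture, depth): 384x512x3 uint8, red, green, blue; 384x512 float32, m along the optical axis (not along the pixel's ray), 0 where there is no reading.
- camera_params(name): a dict with "mtx" (3x3 intrinsics, pixels), "k1" (the pictures are not rectified: a ray, as slopes to the right and down, at radius r is drawn at 1 + k1 r^2 times it, then the intrinsics apply), "extrinsics" (4x4, takes a point from camera to world coordinates); the wrist camera has in their place "T_tool_cam" (4x4, takes a point from camera to tool coordinates, whose origin is the TCP and whose axes are the flange's). Camera axes: x right, y down, z forward; pixel columns grow to the right and rows downward; lengths in m; the calibration is good to about 2 mm. A picture is of the moment at which its call begins: read the wrist's pose just before it. camera_params takes no time and is no camera call.
- job_done(): hands the job in, once; it reports no verdict.
Trained networks look in the newest picture that a camera, given by its name, has taken for a name from the list of things; names that differ only in an ending like _2 or _b are one class to them, and where a whole thing is asked for, a point or a joint stands for the part that bears it (a point fixed in the world has none). Each returns a list of dicts, best first, with "p" (0 to 1); they miss things now and then, are a little off and sometimes report something else, mostly with a low value. They report only what shows in the picture. A call takes as long as a camera call.
- boxes_of(camera, label): "box" ([left, top, width, height] in pixels, round what is visible of it).
The state is a dict: "time": time; "joint_pos": joint angles; "joint_vel": joint speeds; "joint_efforts": joint torques, N m; "tool_pos": TCP position; "tool_rot": TCP orientation; "contact_force": force on the tool from outside, world axes, zero at the start; "ft_torque": the same for the moment, N m; "gripper_width": opening from 0.0 (shut) to 1.0 (fully open).
Only numpy, scipy, OpenCV 4.12 (cv2) and the standard library are available. Lean on these libraries where they do the work, as an engineer would, in place of code of your own. Each camera call takes 0.05 s, during which the arm holds its last target. There are 200 camera calls.

## Task

Secure the equipment case on the bench: push its door shut until it seats on its catch, then pull up the spring plunger on the lock slide, move the slide to the next hole along the rail so that its tongue hangs in front of the door, and let the pin down into that hole. The plunger's spring is tired and leaves the pin a few millimetres short, so finish with the fingers still on the knob, pressing it down and holding the pin fully home; do not let go. Leave the loose things on the bench and on the case where they are.

Things in the scene. Friction and masses are not known exactly. Their poses are not given: they have to be found in the camera images.
- case: Grey equipment case with aluminium edging, fixed to the bench, 200 mm deep (its x), 300 mm wide (y), 150 mm high; origin at the centre of its underside. The door is in its -x side: shut, its outer face lies at x = -100 mm, its hinge at y = +140 mm, its free edge at y = -60 mm; a fixed panel fills the front on to y = -150 mm. A tape roll and a tray lie on the back half of its top.
- case_door (a joint): Angle of the upright door (200 mm wide, 14 mm thick, 12 to 148 mm above the bench), rad: 0 = fully shut, grows as it opens outward (clockwise seen from above); starts 0.5 to 0.95 open. It stays where it is left. Over the last 0.1 rad a sprung roller resists with 5 to 8 N at the free edge; below 0.04 it draws the door shut and keeps it.
- door_hinge (a point): Point on the door's hinge line, on its outer face at its top edge (148 mm above the bench).
- door_edge (a point): Top corner of the door's free edge, on its outer face, 200 mm from door_hinge. The outer face may be pushed anywhere; near the free edge and the top is easiest.
- rail_mid (a point): Middle of the top of the aluminium rail on the case: 24 mm wide, 16 mm high (top 166 mm above the bench), 270 mm long, parallel to the case's y at case x = -62 mm. It has four square 12 mm holes at case y = -90, -45, 0 and +45 mm.
- lock_slide (a joint): Travel of the lock slide along the rail, m: 0 = pinned in its starting hole (case y = -90 mm), 0.045 = the next hole; grows towards the door's hinge (case +y). 1.5 N friction with the pin out; stops at -0.010 and 0.150; about 2 mm play either way when pinned. It is a steel sleeve 56 mm long, 38 mm wide, top 174 mm above the bench, with a 22 mm round boss up to 190 mm.
- tongue_tip (a point): Lower end of the slide's tongue, a 24 mm wide, 5 mm thick steel tab that hangs 7 mm in front of the case's front, down to 115 mm above the bench. With the slide at 0 it is clear of the door's swing; at 0.045 it stands in front of the shut door's free edge.
- lock_pin (a joint): Lift of the upright pin and knob in the slide, m: 0 = fully home, 0.022 = upper stop. Left alone in a hole it floats at about 0.004 (still locking). Its 800 N/m spring draws it back when lifted and resists with about 3.5 N when pushed down to 0. The 8 mm pin leaves its hole when lifted more than 0.012; between holes it rests on the rail at 0.012 and drops in by itself at a hole.
- plunger_knob: Round black knob on top of the pin, 26 mm diameter, 32 mm high, axis upright; origin at the centre of its underside, 192 mm above the bench when the pin is fully home (2 mm above the boss). It moves with the slide and the pin.
- knob_top (a point): Centre of the knob's top face, 224 mm above the bench when the pin is fully home.
- next_hole (a point): Centre of the next hole's mouth on top of the rail, 166 mm above the bench: the knob's axis must come over it.
- tape_roll: White tape roll lying on the case, 84 mm across, 24 mm high; leave alone.
- screw_tray: Clear open tray on the case, 70 x 90 mm, 25 mm high; leave alone.
- mug: White mug, 92 mm high; leave alone.
- spanner: Steel spanner lying on the bench; leave alone.
- jar: Glass jar with a steel lid, 80 mm high; leave alone.
- carton: Cardboard box 130 x 90 x 60 mm; leave alone.
- screwdriver: Screwdriver lying on the bench; leave alone.

How it is judged:
On the way, in this order (a step that is already met when the one before it is completed fails the run):
1. the door is pushed fully shut, seated on its catch (under 0.02 rad) (value of joint case_door below 0.02 rad), for 0.3 s.
2. with the door shut, the plunger is pulled up clear of its hole (lifted more than 12 mm) (value of joint lock_pin above 0.012 m and value of joint case_door below 0.02 rad), for 0.1 s.
At the end, for the whole second after the job is handed in: The door is fully shut (within 0.02 rad), the slide stands at the next hole (45 mm from its start, within 4 mm) with the pin pressed home (within 2 mm of fully down), and the fingers are still holding the knob down with more than 1 N (value of joint case_door below 0.02 rad and value of joint lock_slide between 0.041 and 0.049 m and value of joint lock_pin below 0.002 m and contact force between the fingers and plunger_knob above 1 N); the arm keeps its last pose, push and grip.
It fails at once if a loose bystander is shifted by more than 30 mm (distance of any of tape_roll, screw_tray, mug, spanner, jar, carton, screwdriver from where it was at the start of the episode above 0.03 m).
It also fails if it takes over 64 s, if anything falls off the work surface, if the arm or the gripper's body presses on something with over 40 N, if the wrist force passes 120 N, or if a joint passes its speed limit or range.

## Working session

There is one attempt and no reset: what is moved stays moved. The work goes in short steps, Python scripts to look and compute and a tool call to move; the robot and the scene stay as the last step left them, time stands still between calls to the robot, and variables do not carry over. Pictures are saved under pics/ and viewed, about 8 in all and at most 12, crops included, and the job is handed in when it is done.

Besides the shell and the picture viewer there is one more tool, called after "Emit:" by a JSON object that holds its "api" and its "payload", one argument or row to a line. step_arm: Moves the arm, as the interface text tells. Its arguments: {"type":"object","properties":{"steps":{"type":"array"},"claw":{"type":"number"}},"required":["steps"]}

```bash
mkdir -p pics; cat > h.py <<'E'
import numpy as np, cv2
from plant import *
from scipy.spatial.transform import Rotation as R
def T(name):
    c=camera_params(name)
    if name!='wrist': return c,np.array(c['extrinsics'])
    s=state(); q=s['tool_rot']; M=np.eye(4); M[:3,:3]=R.from_quat([q[1],q[2],q[3],q[0]]).as_matrix(); M[:3,3]=s['tool_pos']
    return c,M@np.array(c['T_tool_cam'])
def rays(c,uv):
    K=np.array(c['mtx']); d=(np.atleast_2d(uv)-K[:2,2])/[K[0,0],K[1,1]]
    p=d.copy()
    for _ in range(10): p=d/(1+c['k1']*(p**2).sum(1,keepdims=True))
    return np.c_[p,np.ones(len(p))]
def cloud(name,dep,c,E):
    v,u=np.mgrid[0:384,0:512]; r=rays(c,np.c_[u.ravel(),v.ravel()].astype(float))
    P=r*dep.reshape(-1,1); return (P@E[:3,:3].T+E[:3,3]).reshape(384,512,3)
def onplane(c,E,uv,z):
    d=rays(c,uv)@E[:3,:3].T; o=E[:3,3]; return o+d*((z-o[2])/d[:,2:])
def proj(c,E,P):
    p=(np.atleast_2d(P)-E[:3,3])@E[:3,:3]; p=p[:,:2]/p[:,2:]; p=p*(1+c['k1']*(p**2).sum(1,keepdims=True)); K=np.array(c['mtx']); return p*[K[0,0],K[1,1]]+K[:2,2]
E
cat > a.py <<'E'
from h import *
ims=[]
for n in ['scene','side']:
    c,E=T(n); im,d=grab_frame(n); np.savez(n,im=im,d=d); cv2.imwrite(f'pics/{n}0.png',im[...,::-1]); print(n,E[:3,3].round(3),E[:3,2].round(2))
    P=cloud(n,d,c,E)
    for l in ['case','plunger_knob','knob_top','door_hinge','door_edge','rail_mid','tongue_tip','next_hole','lock_slide','tape_roll','screw_tray','mug','spanner','jar','carton','screwdriver']:
        for b in boxes_of(n,l)[:1]:
            x,y,w,h=b['box']; u,v=int(x+w/2),int(y+h/2); print(l,round(b['p'],2),np.round(b['box']),P[min(v,383),min(u,511)].round(3))
print(state())
E
python3 a.py
```

```text
scene [ 1.172 -0.75   0.983] [-0.48  0.59 -0.65]
case 0.57 [236. 145. 103.  97.] [0.633 0.053 0.169]
plunger_knob 0.63 [288. 177.  10.   9.] [0.645 0.06  0.219]
knob_top 0.75 [234. 145. 106.  98.] [0.633 0.053 0.169]
door_hinge 0.64 [234. 168.  25.  70.] [ 0.546 -0.044  0.15 ]
door_edge 0.81 [233. 169.  22.  66.] [ 0.536 -0.042  0.148]
rail_mid 0.92 [234. 144. 106. 100.] [0.635 0.05  0.168]
tongue_tip 0.69 [277. 174.  23.  38.] [0.636 0.054 0.175]
next_hole 0.66 [233. 145. 104.  97.] [0.625 0.053 0.166]
lock_slide 0.83 [280. 175.  22.  34.] [0.642 0.062 0.172]
tape_roll 0.56 [269. 150.  23.  18.] [0.489 0.215 0.146]
screw_tray 0.63 [285. 158.  36.  30.] [0.603 0.19  0.155]
spanner 0.68 [ 78. 287.  61.  20.] [ 0.38  -0.491  0.009]
carton 0.82 [287. 138.  34.  26.] [0.455 0.425 0.057]
screwdriver 0.74 [237. 145. 101.  94.] [0.636 0.054 0.175]
side [0.263 1.066 0.811] [ 0.23 -0.83 -0.51]
case 0.97 [181. 172. 115. 114.] [0.534 0.233 0.151]
door_hinge 0.77 [258. 180.  34.  29.] [0.478 0.012 0.144]
door_edge 0.95 [252. 179.  36.  31.] [0.492 0.013 0.146]
rail_mid 0.71 [179. 173. 115. 110.]
[... 612 characters left out ...]
os': array([-1.26499440e+00,  5.26975130e-02,  1.61292447e+00,  1.71222233e-05,
        1.47597490e+00, -1.19000950e-01]), 'joint_vel': array([ 9.15113738e-04,  1.08626858e-03,  1.38709186e-03, -1.57056438e-03,
        6.56400135e-05,  3.77091866e-04]), 'joint_efforts': array([-2.78265041e-03, -3.93670106e+01, -3.70449722e+01, -2.99119156e-04,
        5.20597223e-04, -6.72337706e-07]), 'tool_pos': array([ 0.25758586, -0.56942721,  0.23129048]), 'tool_rot': array([-2.90186959e-06,  9.77527662e-01,  2.10807187e-01,  8.28813484e-06]), 'contact_force': array([-0.72730165,  0.57034097, -0.06277854]), 'ft_torque': array([ 0.01408264, -0.03295107,  0.01439741]), 'gripper_width': 0.9981888296080915}
```

```bash
cat > b.py <<'E'
from h import *
a=np.load('scene.npz'); b=np.load('side.npz')
A=cv2.resize(a['im'][120:260,210:360],None,fx=4,fy=4,interpolation=2)
B=cv2.resize(b['im'][140:320,160:310],None,fx=3,fy=3,interpolation=2)
H=np.zeros((560,1050,3),np.uint8);H[:560,:600]=A;H[:540,600:1050]=B
cv2.imwrite('pics/1.png',cv2.resize(H,(800,427),interpolation=cv2.INTER_AREA)[...,::-1]) if 0 else cv2.imwrite('pics/1.png',A[...,::-1])
cv2.imwrite('pics/2.png',B[...,::-1])
c,E=T('scene');P=cloud('scene',a['d'],c,E);c2,E2=T('side');P2=cloud('side',b['d'],c2,E2)
Q=np.r_[P.reshape(-1,3)[a['d'].ravel()>0],P2.reshape(-1,3)[b['d'].ravel()>0]]
# top-down height map, 2mm px, x right 0.3..0.9, y up -0.25..0.35
m=(Q[:,0]>.3)&(Q[:,0]<.9)&(Q[:,1]>-.25)&(Q[:,1]<.35)&(Q[:,2]>.1)
Q=Q[m];Q=Q[Q[:,2].argsort()]
M=np.zeros((200,200),np.uint8)
M[((.35-Q[:,1])/.003).astype(int),((Q[:,0]-.3)/.003).astype(int)]=np.clip((Q[:,2]-.1)/.14*255,0,255)
cv2.imwrite('pics/3.png',cv2.resize(cv2.applyColorMap(M,cv2.COLORMAP_JET),(600,600),interpolation=0))
E
python3 b.py
```

```text
(no output)
```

View pics/1.png

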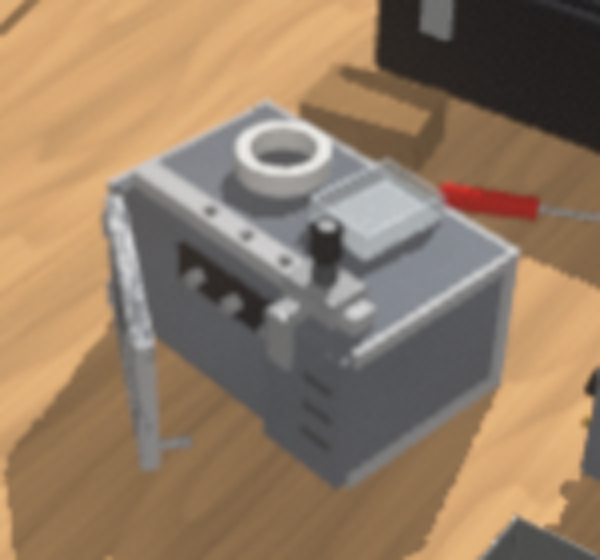

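View pics/3.png

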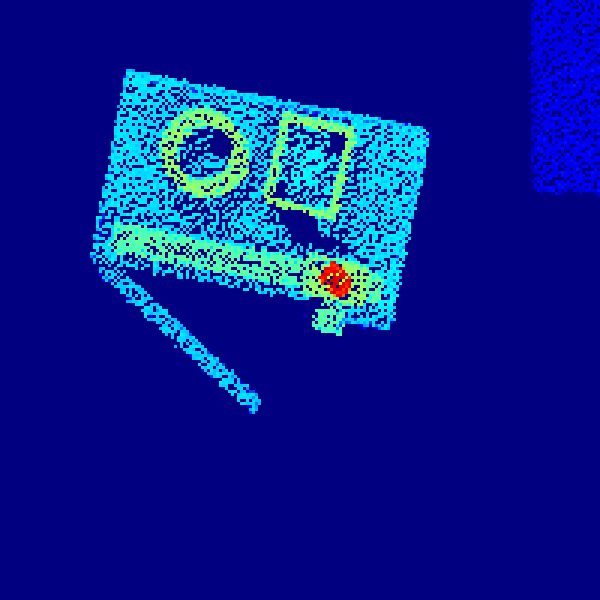

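The scene crop shows the case, with its door open at the left, the knob on the slide near the right end, and the tongue clear of the door. The height map (1 px = 1 mm) puts the case at about 79° yaw, the knob at px (336,281), and the door running from (100,262) to (255,405). I'll fit these more precisely next.

```bash
cat > c.py <<'E'
from h import *
Qs=[]
for n in ['scene','side']:
    a=np.load(n+'.npz'); c,E=T(n); P=cloud(n,a['d'],c,E).reshape(-1,3); P=P[a['d'].ravel()>0]
    m=(P[:,0]>.37)&(P[:,0]<.75)&(P[:,1]>-.1)&(P[:,1]<.3); P=P[m]
    k=P[P[:,2]>.212]; print(n,'knobtop mean',k.mean(0).round(4),len(k), 'bbox', k.min(0).round(3),k.max(0).round(3)); Qs.append(P)
Q=np.concatenate(Qs)
from scipy.optimize import minimize
top=Q[(Q[:,2]>.143)&(Q[:,2]<.182)][:,:2]
# exclude door/tongue: keep largest rect by robust box fit: rotate and use percentiles on points behind the front line
def loc(p,yaw): 
    ex=np.array([np.cos(yaw),np.sin(yaw)]); ey=np.array([-ex[1],ex[0]]); return p@ex,p@ey
best=None
for yaw in np.radians(np.arange(74,84,.25)):
    u,v=loc(top,yaw); 
    # rail-direction sharpness: back edge + sides via histogram gradient
    s=0
    for w in (u,v):
        h=np.histogram(w,np.arange(w.min()-.01,w.max()+.01,.002))[0].astype(float); s+=(np.diff(h)**2).sum()
    if best is None or s>best[0]: best=(s,yaw)
yaw=best[1]; print('yaw',np.degrees(yaw))
u,v=loc(top,yaw); ub=np.percentile(u,99.8); back=(u>ub-.12); v0,v1=np.percentile(v[back],[.2,99.8]); print('width',v1-v0)
ex=np.array([np.cos(yaw),np.sin(yaw)]); ey=np.array([-ex[1],ex[0]])
C=ex*(ub-.1)+ey*(v0+v1)/2; print('case',C.round(4))
kk=C+ex*-.062+ey*-.09; print('knob pred',kk.round(4))
u0,v0=(Q[:,:2]-C)@ex,(Q[:,:2]-C)@ey
d=(u0<-.108)&(v0>-.06)&(Q[:,2]>.1)&(Q[:,2]<.152); p=np.c_[u0,v0][d]
vx,vy,x,y=cv2.fitLine(p.astype(np.float32),cv2.DIST_HUBER,0,.01,.01).ravel(); print('door ang',np.arctan2(abs(vx),abs(vy)),'edge',p[p[:,1].argmin()],p[p[:,0].argmin()])
r=(Q[:,2]>.162)&(Q[:,2]<.170)&(v0<.13)&(v0>-.03)&(u0>-.09)&(u0<-.04); print('rail u mean',np.percentile(u0[r],[2,50,98]))
E
python3 c.py
```

```text
scene knobtop mean [0.64   0.0645 0.223 ] 60 bbox [0.624 0.055 0.212] [0.65  0.079 0.23 ]
side knobtop mean [0.6319 0.0762 0.2213] 52 bbox [0.621 0.064 0.212] [0.644 0.088 0.228]
yaw 79.25
width 0.3085891824022094
case [0.5598 0.1522]
knob pred [0.6366 0.0745]
door ang 0.51953727 edge [-0.20088233 -0.03919124] [-0.2122087  -0.03340189]
rail u mean [-0.07969592 -0.06584964 -0.05301133]
```

Emit:
{"api": "step_arm", "payload": {
  "steps": [
    [28,-21,0,0],
    [28,-21,0,0],
    [28,-21,0,0],
    [28,-21,0,0],
    [28,-21,0,0],
    [28,-21,0,0],
    [28,-21,0,0],
    [28,-21,0,0]
  ],
  "claw": 0
}}

```text
time: 2.5
tool_pos: [0.3951, -0.3193, 0.2313]
tool_rot: [0.001, 0.978, 0.207, 0.0]
contact_force: [1.1, -1.4, 0.6]
gripper_width: 0.004
```

Emit:
{"api": "step_arm", "payload": {
  "steps": [
    [28,-21,0,0],
    [28,-21,0,0],
    [28,-21,0,0],
    [28,-21,0,0],
    [28,-21,0,0],
    [28,-21,0,0],
    [28,-21,0,0]
  ]
}}

```text
time: 3.2
tool_pos: [0.519, -0.0961, 0.2327]
tool_rot: [0.003, 0.978, 0.206, 0.002]
contact_force: [0.2, -1.4, -0.2]
gripper_width: 0.001
```

Emit:
{"api": "step_arm", "payload": {
  "steps": [
    [0,0,0,-8],
    [0,0,0,-8],
    [0,0,0,-8],
    [0,0,0,-8],
    [0,0,0,-8],
    [0,0,0,-8],
    [0,0,0,-6.5],
    [0,0,0,0]
  ]
}}

```text
time: 4.0
tool_pos: [0.5209, -0.0904, 0.2334]
tool_rot: [0.004, 0.76, 0.65, 0.001]
contact_force: [-0.5, 0.7, -0.4]
gripper_width: -0.002
```

Emit:
{"api": "step_arm", "payload": {
  "steps": [
    [0,0,30,1.8],
    [0,10,30,0],
    [0,0,30,0],
    [0,0,13,0],
    [0,0,0,0]
  ]
}}

```text
time: 4.5
tool_pos: [0.5338, -0.0934, 0.1305]
tool_rot: [0.006, 0.775, 0.633, 0.003]
contact_force: [-0.7, -0.4, 0.3]
gripper_width: -0.004
```

Emit:
{"api": "step_arm", "payload": {
  "steps": [
    [15,0,0,0],
    [15,0,0,0],
    [15,0,0,0],
    [15,0,0,0],
    [15,0,0,0],
    [0,0,0,0]
  ]
}}

```text
time: 5.1
tool_pos: [0.5552, -0.0149, 0.1411]
tool_rot: [0.012, 0.776, 0.631, 0.008]
contact_force: [-1.2, 0.1, 0.0]
gripper_width: -0.001
```

Emit:
{"api": "step_arm", "payload": {
  "steps": [
    [0,0,8,0],
    [0,0,6,0],
    [0,0,0,0]
  ]
}}

```text
time: 5.4
tool_pos: [0.5571, -0.0149, 0.1291]
tool_rot: [0.014, 0.776, 0.631, 0.01]
contact_force: [-0.1, -0.1, -0.1]
gripper_width: 0.0
```

Emit:
{"api": "step_arm", "payload": {
  "steps": [
    [8,0,1,0],
    [8,0,1,0],
    [8,0,1,0],
    [8,0,1,0],
    [0,0,0,0]
  ]
}}

```text
time: 5.9
tool_pos: [0.5643, 0.0176, 0.1244]
tool_rot: [0.014, 0.777, 0.63, 0.01]
contact_force: [0.6, -0.0, -0.4]
gripper_width: 0.003
```

Emit:
{"api": "step_arm", "payload": {
  "steps": [
    [8,0,0,0],
    [8,0,0,0],
    [8,0,0,0],
    [0,0,0,0]
  ]
}}

```text
time: 6.3
tool_pos: [0.5681, 0.0328, 0.1246]
tool_rot: [0.021, 0.776, 0.63, -0.0]
contact_force: [-0.1, 0.3, -1.0]
gripper_width: 0.001
```

Emit:
{"api": "step_arm", "payload": {
  "steps": [
    [8,0,0,0],
    [8,0,0,0]
  ]
}}

```text
time: 6.5
tool_pos: [0.5682, 0.0332, 0.1248]
tool_rot: [0.032, 0.776, 0.63, -0.016]
contact_force: [-10.1, -33.9, 7.5]
gripper_width: 0.0
```

Emit:
{"api": "step_arm", "payload": {
  "steps": [
    [8,0,0,0],
    [8,0,0,0]
  ]
}}

```text
time: 6.7
tool_pos: [0.5679, 0.0324, 0.1253]
tool_rot: [0.043, 0.775, 0.629, -0.034]
contact_force: [-10.6, -28.1, 7.6]
gripper_width: -0.0
```

Emit:
{"api": "step_arm", "payload": {
  "steps": [
    [-15,0,0,0],
    [-15,0,0,0],
    [-10,0,0,0],
    [0,0,0,0]
  ]
}}

```text
time: 7.1
tool_pos: [0.5593, -0.0083, 0.1298]
tool_rot: [0.042, 0.776, 0.629, -0.034]
contact_force: [-0.6, 0.1, 0.2]
gripper_width: -0.0
```

```bash
cat > d.py <<'E'
from h import *
import sys
n=sys.argv[1]; c,E=T('scene')
im,d=grab_frame('scene'); np.savez('s',im=im,d=d)
cv2.imwrite(f'pics/{n}.png',cv2.resize(im[100:260,210:370],None,fx=4,fy=4,interpolation=2)[:600,...,::-1])
s=state();q=s['tool_rot'];M=R.from_quat([q[1],q[2],q[3],q[0]]).as_matrix(); print(M.round(3)); print(s['tool_pos'],s['joint_pos'].round(3))
C=np.array([.5598,.1522]);y=np.radians(79.25);ex=np.array([np.cos(y),np.sin(y)]);ey=np.array([-ex[1],ex[0]])
t=s['tool_pos'][:2]-C; print('tcp case',t@ex,t@ey)
Q=cloud('scene',d,c,E).reshape(-1,3); u,v=(Q[:,:2]-C)@ex,(Q[:,:2]-C)@ey
k=(Q[:,2]>.212)&(Q[:,2]<.25)&(abs(u+.062)<.03)&(v<-.02)&(v>-.12); print('knob',Q[k].mean(0) if k.any() else None,k.sum(),u[k].mean(),v[k].mean(),Q[k].max(0)if k.any() else None)
E
python3 d.py 4
```

```text
[[ 0.207  0.978  0.001]
 [ 0.973 -0.206 -0.107]
 [-0.105  0.023 -0.994]]
[ 0.55929774 -0.0077778   0.12968906] [-0.093 -0.016  1.86  -0.111  1.288  0.146]
tcp case -0.15726393325581858 -0.02934625612561592
knob [0.64016007 0.0640288  0.22309027] 61 -0.0716347470334777 -0.09539583461207314 [0.65133498 0.07883007 0.22979904]
```

View pics/4.png

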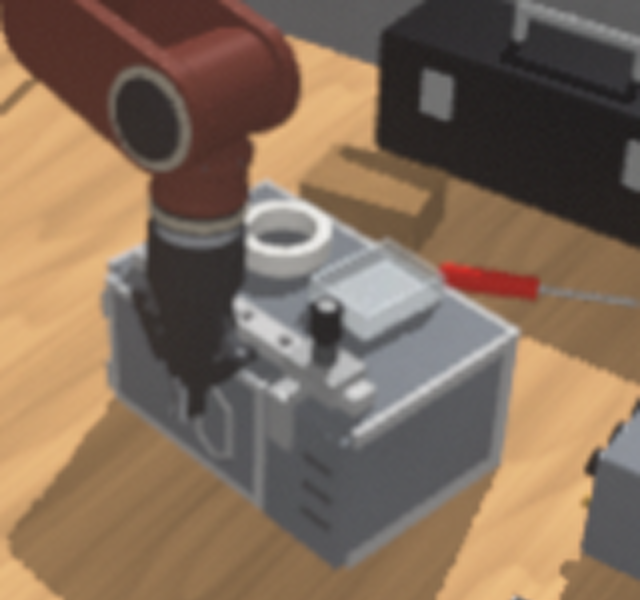

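The picture shows the door flush with the case front. The knob is untouched at (325,310) and the tongue is clear at (285,420). I'll rise and move over the knob.

Emit:
{"api": "step_arm", "payload": {
  "steps": [
    [-2,0,-20,0],
    [-2,0,-20,0],
    [-2,0,-20,0],
    [-2,0,-20,0],
    [-2,0,-20,0],
    [-2,0,-20,0],
    [-2,0,-20,0],
    [0,0,0,0]
  ],
  "claw": 100
}}

```text
time: 7.95
tool_pos: [0.5557, 0.0002, 0.2729]
tool_rot: [0.038, 0.774, 0.631, -0.032]
contact_force: [0.3, 0.1, 0.7]
gripper_width: 1.001
```

Emit:
{"api": "step_arm", "payload": {
  "steps": [
    [14,10,0,0],
    [14,10,0,0],
    [14,10,0,0],
    [14,10,0,0],
    [14,10,0,0],
    [14,12,0,0],
    [0,0,0,0]
  ]
}}

```text
time: 8.65
tool_pos: [0.6335, 0.0767, 0.2559]
tool_rot: [0.034, 0.773, 0.633, -0.034]
contact_force: [-0.6, -0.1, -0.1]
gripper_width: 0.995
```

```bash
cat > w.py <<'E'
from h import *
import sys
n=sys.argv[1]; c,E=T('wrist'); s=state(); im,d=grab_frame('wrist')
q=s['tool_rot'];M=R.from_quat([q[1],q[2],q[3],q[0]]).as_matrix(); print(M.round(3)); print(s['time'],s['tool_pos'],s['contact_force'])
Q=cloud('wrist',d,c,E); m=(d>0)&(Q[...,2]>.218)&(Q[...,2]<.24)&(abs(Q[...,0]-.62)<.07)&(abs(Q[...,1]-.075)<.05)
k=Q[m]; print('top',len(k), (k.mean(0),k.min(0),k.max(0)) if len(k) else '')
for b in boxes_of('wrist','plunger_knob')[:2]: print(b)
for p in ([.636,.072,.228],[.6366,.0745,.228]): print(proj(c,E,p))
cv2.imwrite(f'pics/{n}.png',im[...,::-1])
E
python3 w.py 5
```

```text
[[ 0.197  0.98  -0.01 ]
 [ 0.976 -0.197 -0.096]
 [-0.096  0.009 -0.995]]
8.65 [0.63346421 0.0766595  0.25586192] [-0.63444842 -0.14856907 -0.09016923]
top 1226 (array([0.63604455, 0.07435676, 0.22645154]), array([0.62302379, 0.05950809, 0.21802522]), array([0.64853514, 0.08475644, 0.2296028 ]))
{'box': [241.7, 195.0, 38.7, 53.1], 'p': 0.8}
{'box': [131.9, 0.0, 112.1, 116.4], 'p': 0.32}
[[261.85861116 230.37481535]]
[[262.04004112 226.92700117]]
```

View pics/5.png

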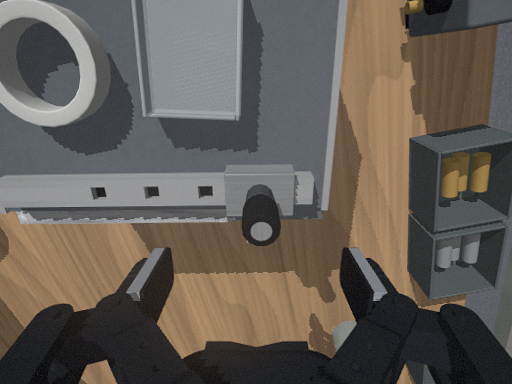

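The wrist view shows the knob top at (261,231) between the open fingers, with the next hole at (206,191). The measured knob axis is about (0.636, 0.072).

Emit:
{"api": "step_arm", "payload": {
  "steps": [
    [0,1,15,0],
    [0,1,15,0],
    [0,1,15,0],
    [0,0,12,0],
    [0,0,6,0],
    [0,0,0,0]
  ]
}}

```text
time: 9.35
tool_pos: [0.6316, 0.0663, 0.1853]
tool_rot: [0.033, 0.774, 0.632, -0.037]
contact_force: [-1.2, -0.0, -0.5]
gripper_width: 1.002
```

Emit:
{"api": "step_arm", "payload": {
  "steps": [
    [4,3,-6,0],
    [0,0,0,0]
  ]
}}

```text
time: 9.55
tool_pos: [0.636, 0.0703, 0.1917]
tool_rot: [0.033, 0.774, 0.631, -0.036]
contact_force: [-0.4, 0.6, 0.9]
gripper_width: 0.995
```

Emit:
{"api": "step_arm", "payload": {
  "steps": [
    [0,0,0,0],
    [0,0,0,0],
    [0,0,0,0],
    [0,0,0,0],
    [0,0,0,0],
    [0,0,0,0]
  ],
  "claw": 0
}}

```text
time: 10.15
tool_pos: [0.6375, 0.0709, 0.1949]
tool_rot: [0.034, 0.774, 0.632, -0.035]
contact_force: [0.7, 0.1, 0.1]
gripper_width: 0.289
```

Emit:
{"api": "step_arm", "payload": {
  "steps": [
    [-0.5,0,-5,0],
    [-0.5,0,-5,0],
    [-0.5,0,-5,0]
  ]
}}

```text
time: 10.45
tool_pos: [0.636, 0.0711, 0.2067]
tool_rot: [0.033, 0.774, 0.632, -0.036]
contact_force: [2.3, 1.1, -8.9]
gripper_width: 0.288
```

Emit:
{"api": "step_arm", "payload": {
  "steps": [
    [0,0,-4,0],
    [0,0,-2,0]
  ]
}}

```text
time: 10.65
tool_pos: [0.6346, 0.0714, 0.2094]
tool_rot: [0.031, 0.774, 0.632, -0.038]
contact_force: [1.6, -0.1, -11.2]
gripper_width: 0.287
```

Emit:
{"api": "step_arm", "payload": {
  "steps": [
    [0,-6,-2,0],
    [0,-6,-2,0]
  ]
}}

```text
time: 10.85
tool_pos: [0.6217, 0.074, 0.2105]
tool_rot: [0.03, 0.774, 0.632, -0.039]
contact_force: [1.9, -0.9, -12.3]
gripper_width: 0.287
```

Emit:
{"api": "step_arm", "payload": {
  "steps": [
    [0,-6,-1,0],
    [0,-6,-1,0],
    [0,-6,-1,0],
    [0,-5,-1,0]
  ]
}}

```text
time: 11.25
tool_pos: [0.5958, 0.079, 0.2127]
tool_rot: [0.03, 0.774, 0.632, -0.041]
contact_force: [2.3, -1.6, -14.2]
gripper_width: 0.285
```

Emit:
{"api": "step_arm", "payload": {
  "steps": [
    [0,-2.5,1,0],
    [0,0,2,0]
  ]
}}

```text
time: 11.45
tool_pos: [0.5922, 0.0796, 0.21]
tool_rot: [0.03, 0.774, 0.632, -0.041]
contact_force: [0.7, -0.5, -10.5]
gripper_width: 0.283
```

Emit:
{"api": "step_arm", "payload": {
  "steps": [
    [0,0,4,0],
    [0,0,4,0]
  ]
}}

```text
time: 11.65
tool_pos: [0.5923, 0.0796, 0.2034]
tool_rot: [0.03, 0.774, 0.632, -0.04]
contact_force: [-1.0, 1.2, -5.5]
gripper_width: 0.284
```

Emit:
{"api": "step_arm", "payload": {
  "steps": [
    [0,0,4,0],
    [0,0,4,0]
  ]
}}

```text
time: 11.85
tool_pos: [0.5931, 0.0794, 0.198]
tool_rot: [0.03, 0.774, 0.632, -0.038]
contact_force: [-0.1, 2.5, -2.0]
gripper_width: 0.285
```

Emit:
{"api": "step_arm", "payload": {
  "steps": [
    [0,0,4,0],
    [0,0,4,0],
    [0,0,4,0]
  ]
}}

```text
time: 12.15
tool_pos: [0.5939, 0.0792, 0.1915]
tool_rot: [0.03, 0.774, 0.632, -0.037]
contact_force: [-7.4, 3.3, 10.5]
gripper_width: 0.287
```

Emit:
{"api": "step_arm", "payload": {
  "steps": [
    [0,-1,3,0],
    [0,-1,3,0]
  ]
}}

```text
time: 12.35
tool_pos: [0.5938, 0.0793, 0.1915]
tool_rot: [0.032, 0.774, 0.632, -0.035]
contact_force: [-3.3, 1.6, 5.2]
gripper_width: 0.286
```

Emit:
{"api": "step_arm", "payload": {
  "steps": [
    [0,0,2,0],
    [0,0,2,0]
  ]
}}

```text
time: 12.55
tool_pos: [0.5939, 0.0793, 0.1915]
tool_rot: [0.032, 0.774, 0.632, -0.034]
contact_force: [-5.4, 1.6, 6.1]
gripper_width: 0.286
```

```bash
python3 w.py 6; python3 d.py 7
```

```text
[[ 0.199  0.98  -0.013]
 [ 0.975 -0.2   -0.093]
 [-0.093  0.006 -0.996]]
12.55 [0.59385408 0.07927692 0.1915486 ] [-5.41602089  1.6224076   6.12251471]
top 5148 (array([0.59473847, 0.08784272, 0.22801859]), array([0.55357454, 0.06700367, 0.21800142]), array([0.64005142, 0.1061971 , 0.23999552]))
{'box': [0.7, 0.0, 455.6, 311.2], 'p': 0.6}
{'box': [229.3, 230.2, 55.5, 85.7], 'p': 0.56}
[[355.0956243  297.01609742]]
[[356.14013572 292.52876997]]
[[ 0.199  0.98  -0.013]
 [ 0.975 -0.2   -0.093]
 [-0.094  0.006 -0.996]]
[0.5938695  0.07925044 0.19156574] [ 0.052  0.038  1.698 -0.093  1.424  0.267]
tcp case -0.06531454121340664 -0.04707844315667747
knob [0.60129825 0.07507667 0.23146878] 179 -0.06802942063892872 -0.05515532673489362 [0.645531   0.09534823 0.24984044]
```

View pics/6.png

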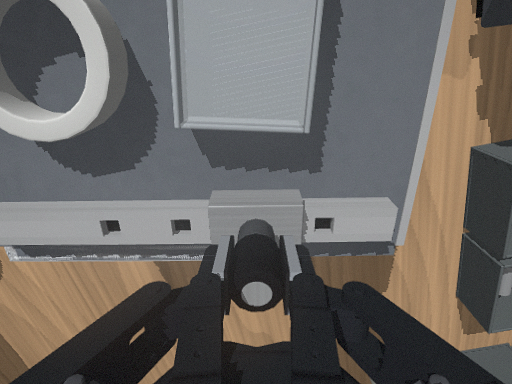

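View pics/7.png

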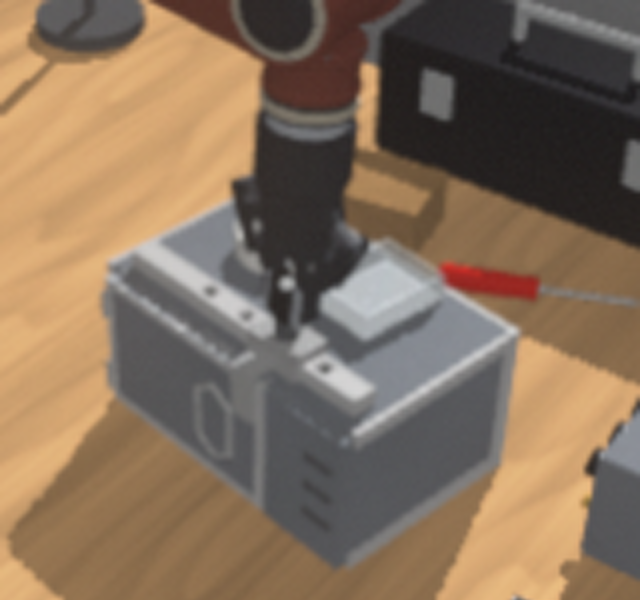

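The tongue now stands in front of the shut door, and hole 1 is uncovered at (324,224). Last check is the knob-top height and slide centring.

```bash
python3 - <<'E'
from h import *
c,E=T('wrist'); im,d=grab_frame('wrist'); Q=cloud('wrist',d,c,E)
print('knob top',np.median(Q[290:300,250:264].reshape(-1,3),0))
def med(a,b,e,f): return np.median(Q[a:b,e:f].reshape(-1,3),0).round(4)
print('slide top',med(195,205,230,280),'rail',med(212,230,345,375),'case',med(150,160,200,300))
g=lambda u,v:onplane(c,E,np.array([[u,v]],float),.166)[0]
h1,h3,h4=g(324,224),g(181.5,225.5),g(111.5,227); k=(h1+h3)/2
print('holes',h1,h3,h4,np.linalg.norm((h1-h3)[:2]))
l,r=[onplane(c,E,np.array([[u,196.]]),.174)[0] for u in (209,302)]
print('slide mid',(l+r)/2,'len',np.linalg.norm(l-r),'expected hole',k, 'along',((l+r)/2-k)[:2]@np.array([-.9825,.1865]))
s=state();print(s['tool_pos'],s['contact_force'],s['time'])
E
```

```text
knob top [0.59351157 0.07945445 0.22464234]
slide top [0.5967 0.0984 0.1665] rail [0.6578 0.0706 0.166 ] case [0.5982 0.1217 0.1499]
holes [0.63567701 0.07267158 0.166     ] [0.54779947 0.08979303 0.166     ] [0.50382043 0.09763688 0.166     ] 0.08952991669183298
slide mid [0.59817478 0.10406607 0.174     ] len 0.0529820578163823 expected hole [0.59173824 0.08123231 0.166     ] along -0.00206539846013941
[0.59386867 0.07927217 0.1915511 ] [-6.04209122  2.3026537   5.02434253] 12.75
```

Knob top is at 0.2246, so the pin is home. The slide leans about 2 mm short, against its play, so I'll centre it while pressing.

Emit:
{"api": "step_arm", "payload": {
  "steps": [
    [0,-3,3,0],
    [0,-2.5,3,0]
  ]
}}

```text
time: 12.95
tool_pos: [0.5927, 0.0795, 0.1915]
tool_rot: [0.036, 0.774, 0.632, -0.03]
contact_force: [2.0, 1.4, 6.0]
gripper_width: 0.285
```

Emit:
{"api": "step_arm", "payload": {
  "steps": [
    [0,-2,4,0]
  ]
}}

```text
time: 13.05
tool_pos: [0.5927, 0.0795, 0.1915]
tool_rot: [0.038, 0.774, 0.632, -0.028]
contact_force: [-1.1, 1.8, 12.7]
gripper_width: 0.286
```

```bash
python3 - <<'E'
from h import *
for _ in range(4):
    c,E=T('wrist'); im,d=grab_frame('wrist'); s=state()
Q=cloud('wrist',d,c,E)
print('knob top',np.median(Q[288:298,250:264].reshape(-1,3),0),s['tool_pos'],s['contact_force'])
if s['contact_force'][2]>5: print(job_done())
E
```

```text
knob top [0.59187366 0.08091122 0.22458739] [0.59271019 0.07947013 0.19147584] [0.05724096 1.74446503 9.64125137]
the job is handed in; nothing more can be done
None
```

I pushed the door shut, lifted the plunger, moved the slide one hole along, and lowered the pin into that hole. The job was handed in at about 13 s with the fingers still gripping the knob and pressing it down.

**Last checks:**
- **Door:** it looks flush in the camera picture with the tongue in front of it. It had not moved under a push of about 34 N.
- **Pin:** the knob top measured 0.2246 m against 0.224 m for fully home. The tool was pushing down with a steady 9.6 N or so.
- **Slide:** the tool's movement puts the travel at about 45 mm. The camera read it about 2 mm short of the hole centre, so I nudged it about 1 mm further and did not remeasure from the camera.
- **Loose things:** the tape roll and tray looked undisturbed. I did not measure the bench items again.

**Imperfection:** pushing the door left the gripper tilted by about 5 to 6 degrees. This did not affect the grip.

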